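# Lock the lathe spindle and offer the profile template up to the turned leg

### The job

Slide the lathe's red spindle-lock knob all the way home into the index plate so that the work cannot turn. Then lift the profile template with the red batten out of its rack, carry it over the lathe and hold it upright over the turned leg, in line with it and with the notch for the bead right over the bead, so that an even gap of about 8 mm shows all along. Neither the robot nor the template may touch the leg, chuck or index plate, nor the template any other part of the lathe; finish while still holding the template there, quite still, and leave everything else on the bench where it is.

Things in the scene. Friction and masses are not known exactly. Their poses are not given: they have to be found in the camera images.
- lathe: green bench wood lathe, fixed, 650 x 140 mm plus motor behind; place and yaw vary. Origin on the bench under the middle of the leg's turned section; y along the bed to the headstock (robot's left), x away from the robot. Turning axis above y, 160 mm high. Tops above bench: headstock 212 mm (y 184 to 342), index plate 233 (y 170 to 178), tailstock lever 228 (tailstock and handwheel y -282 to -138)
- station (a point): point on the turning axis, 160 mm above the lathe's origin, at the middle of the leg's turned section; axes as the lathe's. The template fits the leg exactly when its origin is 13 mm straight above this point with axes parallel; each mm higher is one mm of gap all along
- leg: spindle, chuck (88 mm across) and pale wooden leg; origin and axes as station, turning about y. Turned part y -60 to 60 mm: vase 42 mm thick at y 0, neck 26 mm at y 26, bead 46 mm thick at y 44 (headstock end), 26 mm at both ends; square 36 x 36 mm from y 70 to the chuck jaws (y 115). Starts with a notch of the index plate under the lock bolt
- rest_top (a point): middle of the top edge of the fixed tool rest in front of the leg: 161 mm above the bench, 53 mm in front of the turning axis (lathe x -53 mm); the rest is 28 mm deep and 150 mm long along the lathe's y; its foot reaches out to lathe x -138 mm, 95 mm high
- lock (a joint): spindle-lock bolt on top of the headstock, in m: grows as it slides along the lathe's -y, towards index plate and chuck. Starts between 0 and 0.012; enters the plate's notch at about 0.022; end stop 0.034; 0.031 or more is home. About 2 N of friction; stays where it is left
- lock_knob (a point): middle of the bolt's upright red knob, to grip or push: 19 mm across, from 230 to 265 mm above the bench; this point is 248 mm high, above the turning axis at lathe y = 262 mm minus the joint value. Headstock top under it 212 mm; guide blocks 231 mm high at lathe y 189 to 203 and 315 to 329 mm
- rack: pale wooden template rack, fixed; base 150 x 150 x 18 mm, two notched rails on it (top 48 mm above the bench) 55 mm either side of its middle. Two slots, 11 mm wide, run along its y at x -40 and +40 mm. Origin at the middle of its underside. Place, yaw and which template is in which slot vary
- template: template of 8 mm plywood (x), 120 mm long (y), 70 mm high, lower edge cut to the leg's profile; RED grip batten along its top, 16 mm thick, 80 mm long, 60 to 90 mm above the origin. About 110 g. Origin: mid thickness, mid length, at the lowest edge, on which it stands upright 18 mm above the bench. z up, y towards the bead-notch end, which belongs at the headstock end
- bead_notch (a point): point on the template at y = 44 mm from its origin and level with it, below the notch for the bead; tells which end is which
- other_template: the other template: same board and batten sizes but a different profile and a BLUE batten; stands in the rack's other slot. Origin at the middle of its lower edge. To be left alone
- gouge: bystander: turning gouge, wooden handle, 390 mm long, lying on the bench
- skew: bystander: skew chisel, dark wooden handle, 400 mm long, lying on the bench
- wax_tin: bystander: round aluminium tin with yellow lid, 83 mm across, 44 mm high
- sanding_block: bystander: cork sanding block, 70 x 110 x 26 mm, lying on the bench
- cup_blank: bystander: half-finished turned wooden cup, 72 mm across, 100 mm high, behind the lathe
- pine_blank: bystander: square pine blank, 50 x 200 x 50 mm, behind the lathe
- mallet: bystander: turned wooden mallet lying on the bench, 240 mm long, 70 mm thick

How it is judged:
On the way, in this order (a step that is already met when the one before it is completed fails the run):
1. the spindle lock is slid home into the index plate (value of joint lock above 0.031 m), for 0.2 s.
2. the template is lifted clear of the rack (height (world z) of template above 0.07 m and contact force between template and the fingers above 0.5 N), for 0.2 s.
At the end, for the whole second after the job is handed in: lock home (31 of 34 mm or more); template held by the fingers alone, still, upright and along the leg (within 4 degrees), bead notch over the bead, within 6 mm of its place along and across the leg, 3 to 14 mm clear above its fit on it (value of joint lock above 0.031 m and x of template in the frame of station between -0.006 and 0.006 m and y of template in the frame of station between -0.006 and 0.006 m and z of template in the frame of station between 0.016 and 0.027 m and y of bead_notch in the frame of station between 0.037 and 0.051 m and angle between the y axis of template and the y axis of lathe, either way round below 0.07 rad and angle between template's own z axis and vertical below 0.07 rad and linear speed of template below 0.01 m/s and angular speed of template below 0.1 rad/s and contact force between template and the fingers above 1 N and contact force between template and lathe below 0.3 N); the arm keeps its last pose, push and grip.
It fails at once if the template touches the lathe or the leg (contact force between template and lathe above 0.5 N).
It fails at once if the robot touches the leg, chuck or index plate (contact force between any of the fingers, the arm and leg above 0.5 N).
It fails at once if something else on the bench is moved by more than 3 cm (distance of any of other_template, gouge, skew, wax_tin, sanding_block, cup_blank, pine_blank, mallet from where it was at the start of the episode above 0.03 m).
It also fails if it takes over 53 s, if anything falls off the work surface, if the arm or the gripper's body presses on something with over 40 N, if the wrist force passes 120 N, or if a joint passes its speed limit or range.

### The arm

A 7-joint arm with a two-finger parallel gripper is mounted at the origin on the work surface. World frame = base frame: x ahead of the robot, y to its left, z up, the work surface at z = 0. Lengths are in m, angles in rad, forces in N, time in s.
With the tool pointing down it reaches from about 0.4 to 0.9 m from the base axis. Payload 5.5 kg.
Tool frame: the origin (TCP) lies midway between the tips of the shut fingers; the grasp point (between the pads) lies 19 mm behind it (manip.grip_depth is the distance from the TCP to the grasp point, in m); z points along the fingers, x is the direction in which the jaws open and shut, and the axes are right-handed (so a half turn about z gives the same grasp; the last joint's range is limited). The gripper opens to 92 mm and grips with 3 to 60 N. Pads are 19 mm wide; open, the fingers measure 130 mm over their backs; the gripper's body (75 mm by 190 mm) begins 47 mm behind the grasp point.
Start: joints at [-1.053, 0.501, -0.427, 1.55, 0.221, 1.138, -0.21], TCP at [0.164, 0.629, 0.227] pointing down, gripper open.
Joint ranges: [-2.88, 2.88], [-0.31, 2.03], [-1.54, 1.56], [0.2, 2.42], [-1.41, 4.55], [0.19, 2.02], [-2.57, 2.57]. Speed limits (rad/s): [2.57, 2.57, 3.14, 3.14, 3.14, 3.14, 3.14].

### API

Orientations are given as a unit quaternion [x, y, z, w].
In Python, from bench import manip, effector, viewer gives the robot as it stands. Calls block until the motion is done:
- manip.move_pose(position, orientation): joint-space move of the TCP to a pose.
- manip.servo_line(position, ori=None, vel=0.15): straight line of the TCP; ori=None keeps the orientation; vel is the mean speed in m/s.
- manip.movej(angles): joint-space move.
- effector.open_jaws() and effector.close(f_grip=None): open the fingers fully, or close them until they stop; f_grip is the grip in N (None keeps the last).
- manip.sleep(seconds).
- manip.solve_ik(position, orientation): joint angles nearest the present ones, or None.
- viewer.get_image(name): name is "scene" or "top" or "wrist"; returns the picture (480x640x3 uint8, red, green, blue); there is no depth.
- viewer.get_calibration(name): a dict with "vfov" (degrees; the focal length in pixels is half the picture's height over the tangent of half this angle, whatever the lens; pixels are square), "cx", "cy" (the principal point, pixels), "dist_coeffs" ([k1, k2, p1, p2, k3] as OpenCV has them; the pictures are not rectified), "eye" and "attitude" of the camera in the world. Camera axes: x right, y down, z forward; pixel columns grow to the right and rows downward; lengths in m; the calibration is good to about 2 mm. A picture is of the moment at which its call begins: read the wrist's pose just before it. get_calibration takes no time and is no camera call; for the wrist camera it gives the pose at the moment of the call.
A pose or a line that the arm cannot do raises manip.PlanningError and nothing moves.
- manip.hand_in(): hands the job in, once; it reports no verdict.
Readings, each from a call of its own:
- manip.current_clock(): time.
- manip.current_q(): joint angles.
- manip.current_joint_velocities(): joint speeds.
- manip.current_tau(): joint torques, N m.
- manip.current_tool_pos(): TCP position.
- manip.current_tcp_rot(): TCP orientation.
- manip.current_force(): force on the tool from outside, world axes, zero at the start.
- manip.current_wrist_torque(): the same for the moment, N m.
- manip.current_finger_gap(): finger opening in m.
Only numpy, scipy, OpenCV 4.12 (cv2) and the standard library are available. Lean on these libraries where they do the work, as an engineer would, in place of code of your own. Each camera call takes 0.05 s, during which the arm holds its last target.

## Working session

There is one attempt and no reset: what is moved stays moved. The work goes in short steps, each a Python script; the robot and the scene stay as the last script left them, time stands still between calls to the robot, and variables do not carry over. Pictures are saved under pics/ and viewed, and the job is handed in when it is done.

```bash
ls; mkdir -p pics
python3 - <<'E'
from bench import manip, effector, viewer
import cv2
for n in ["scene","top","wrist"]:
    c=viewer.get_calibration(n); print(n,c)
    cv2.imwrite(f"pics/a_{n}.png",viewer.get_image(n)[:,:,::-1])
print(manip.current_clock(),manip.current_tcp_rot(),manip.current_finger_gap())
E
```

```text
pics
scene {'vfov': 42.04537643068749, 'cx': 320.1623919896785, 'cy': 244.91655292652786, 'dist_coeffs': array([0.04599989, 0.        , 0.        , 0.        , 0.        ]), 'eye': array([ 1.36651663, -0.93432472,  1.08501021]), 'attitude': array([ 0.82912173,  0.32657548, -0.1601968 , -0.42454988])}
top {'vfov': 47.79464855530371, 'cx': 323.21508873717033, 'cy': 232.1879494282558, 'dist_coeffs': array([-0.15504663,  0.        ,  0.        ,  0.        ,  0.        ]), 'eye': array([0.33239214, 0.00185146, 1.47021298]), 'attitude': array([ 0.70690519, -0.70309953,  0.06078276, -0.04734515])}
wrist {'vfov': 64.9301308823748, 'cx': 323.3611044340913, 'cy': 235.75635822344864, 'dist_coeffs': array([-0.05009074,  0.        ,  0.        ,  0.        ,  0.        ]), 'eye': array([0.09008806, 0.64824894, 0.384515  ]), 'attitude': array([0.78303062, 0.60524724, 0.08689071, 0.11396854])}
0.15 [ 7.91211597e-01  6.11542022e-01 -6.02935711e-04  4.47641674e-04] 0.09190490764154628
```

View pics/a_scene.png

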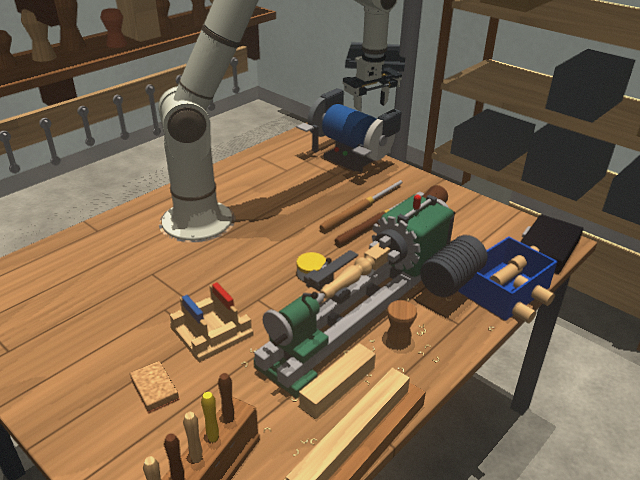

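View pics/a_top.png

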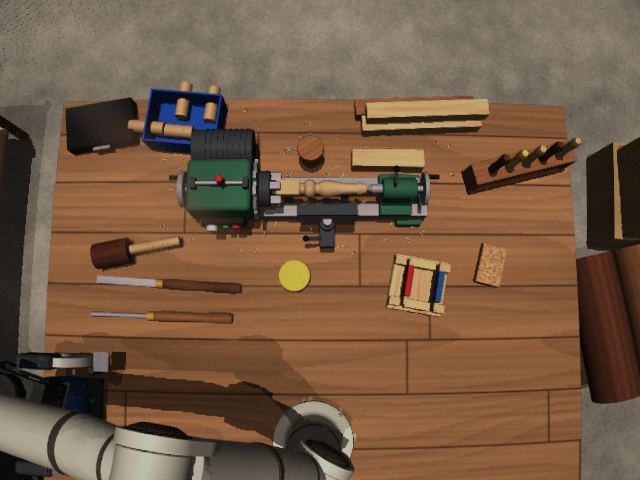

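View pics/a_wrist.png

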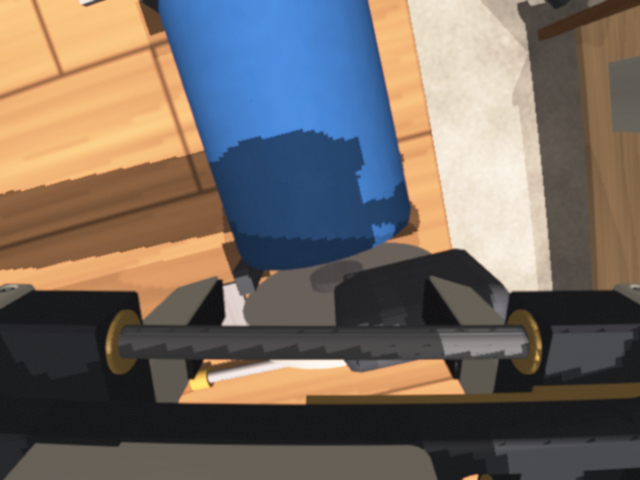

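The top view shows the red knob at about (219,181), with the leg running along row 188 and the headstock on the left. The red batten is at (409,281) and the blue one at (440,287). Next I'll zoom in and write the ray helpers.

```bash
cat > h.py <<'E'
import numpy as np, cv2
from scipy.spatial.transform import Rotation as R
def K(c):
    f=240/np.tan(np.radians(c["vfov"]/2)); return np.array([[f,0,c["cx"]],[0,f,c["cy"]],[0,0,1]])
def rays(c,uv):
    n=cv2.undistortPoints(np.array(uv,float).reshape(-1,1,2),K(c),c["dist_coeffs"]).reshape(-1,2)
    return np.array(c["eye"]),R.from_quat(c["attitude"]).apply(np.c_[n,np.ones(len(n))])
def onplane(c,uv,z):
    e,d=rays(c,uv); return e+d*((z-e[2])/d[:,2])[:,None]
def proj(c,P):
    r=R.from_quat(c["attitude"]).inv(); t=-r.apply(c["eye"])
    return cv2.projectPoints(np.array(P,float).reshape(-1,1,3),r.as_rotvec(),t,K(c),c["dist_coeffs"])[0].reshape(-1,2)
def mask(im,col):
    h=cv2.cvtColor(im,cv2.COLOR_RGB2HSV).astype(int); H,S,V=h[...,0],h[...,1],h[...,2]
    m={'red':((H<6)|(H>174))&(S>170)&(V>90),'blue':(H>100)&(H<125)&(S>120)&(V>60),'green':(H>60)&(H<90)&(S>80)}[col]
    return m.astype(np.uint8)
def blobs(m,amin=15):
    n,l,s,c=cv2.connectedComponentsWithStats(m)
    return [(tuple(np.round(c[i],2)),tuple(s[i])) for i in range(1,n) if s[i][4]>=amin],l
E
python3 - <<'E'
import cv2
from h import *
im=cv2.imread("pics/a_top.png"); 
cv2.imwrite("pics/b1.png",cv2.resize(im[140:240,165:445],None,fx=2.85,fy=2.85,interpolation=2))
cv2.imwrite("pics/b2.png",cv2.resize(im[245:325,375:515],None,fx=5.5,fy=5.5,interpolation=2))
rgb=im[:,:,::-1].copy()
for c in ['red','blue','green']: print(c,blobs(mask(rgb,c))[0])
im=cv2.imread("pics/a_scene.png");print('scene',blobs(mask(im[:,:,::-1].copy(),'red'))[0])
E
```

```text
red [((np.float64(218.25), np.float64(177.92)), (np.int32(215), np.int32(175), np.int32(7), np.int32(7), np.int32(40))), ((np.float64(235.0), np.float64(226.33)), (np.int32(232), np.int32(225), np.int32(7), np.int32(4), np.int32(18))), ((np.float64(408.74), np.float64(280.37)), (np.int32(404), np.int32(265), np.int32(11), np.int32(31), np.int32(177)))]
blue [((np.float64(181.73), np.float64(117.0)), (np.int32(142), np.int32(89), np.int32(80), np.int32(55), np.int32(1237))), ((np.float64(439.2), np.float64(286.35)), (np.int32(435), np.int32(272), np.int32(9), np.int32(30), np.int32(155)))]
green [((np.float64(223.35), np.float64(182.66)), (np.int32(188), np.int32(159), np.int32(65), np.int32(55), np.int32(2435))), ((np.float64(397.58), np.float64(194.79)), (np.int32(378), np.int32(175), np.int32(43), np.int32(42), np.int32(1385))), ((np.float64(246.47), np.float64(214.95)), (np.int32(243), np.int32(212), np.int32(8), np.int32(7), np.int32(19))), ((np.float64(407.52), np.float64(221.52)), (np.int32(395), np.int32(219), np.int32(26), np.int32(7), np.int32(155))), ((np.float64(92.09), np.float64(400.47)), (np.int32(89), np.int32(397), np.int32(7), np.int32(7), np.int32(34)))]
scene [((np.float64(417.11), np.float64(197.0)), (np.int32(414), np.int32(195), np.int32(7), np.int32(5), np.int32(27))), ((np.float64(222.3), np.float64(292.05)), (np.int32(213), np.int32(283), np.int32(20), np.int32(19), np.int32(138)))]
```

View pics/b1.png

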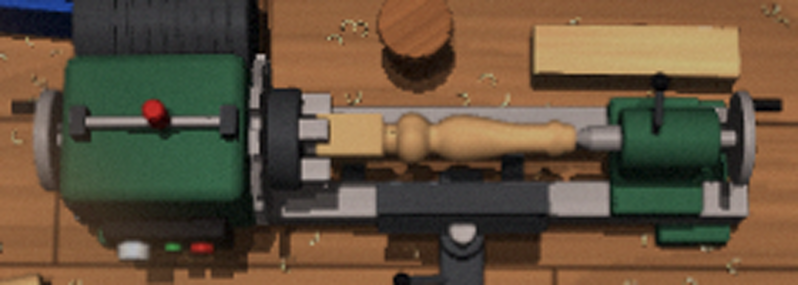

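View pics/b2.png

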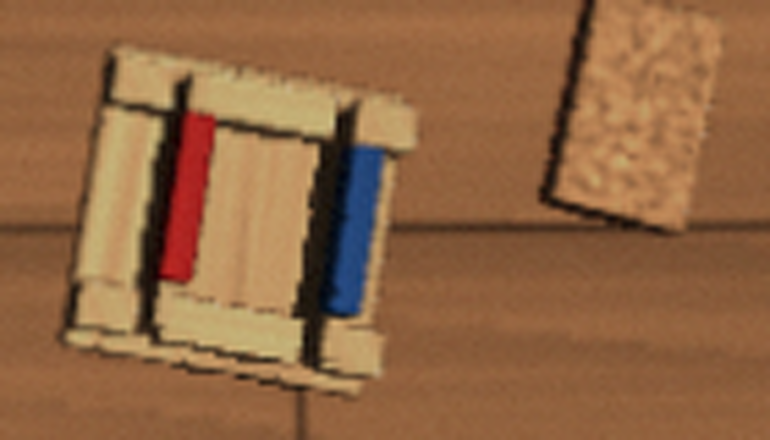

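Run:
```python
from bench import manip, effector, viewer
from h import *
t=viewer.get_calibration("top"); s=viewer.get_calibration("scene"); w=viewer.get_calibration("wrist")
p=lambda a:print(np.round(a,4))
print("wrist cam axes in tool");q=R.from_quat(manip.current_tcp_rot());p((q.inv()*R.from_quat(w["attitude"])).as_matrix());p(q.as_matrix());p(q.inv().apply(w["eye"]-manip.current_tool_pos()))
im=cv2.imread("pics/a_top.png")[:,:,::-1].copy()
def tri(a,b):
    e1,d1=rays(t,[a]);e2,d2=rays(s,[b]);d1=d1[0]/np.linalg.norm(d1);d2=d2[0]/np.linalg.norm(d2)
    A=np.c_[d1,-d2];x=np.linalg.lstsq(A,e2-e1,rcond=None)[0];a=e1+d1*x[0];b=e2+d2*x[1];return (a+b)/2,np.linalg.norm(a-b)
print("knob tri",tri((218.25,177.92),(417.1,197.)))
print("red tri",tri((408.74,280.37),(222.3,292.05)))
print("knob top plane .262",onplane(t,[(218.25,177.92)],.262))
m,l=blobs(mask(im,'red'));
for col,c0 in(('red',(408,280)),('blue',(439,286))):
    b,l=blobs(mask(im,col)); 
    pts=np.argwhere(l==l[c0[1],c0[0]])[:,::-1]
    P=onplane(t,pts,.108)[:,:2]
    r=cv2.minAreaRect((P*1000).astype(np.float32)); print(col,r,P.mean(0))
# leg axis: tail tip and square
h=cv2.cvtColor(im,cv2.COLOR_RGB2HSV).astype(int)
m=((h[...,0]>10)&(h[...,0]<25)&(h[...,2]>110)&(h[...,1]<170)).astype(np.uint8); m[:165]=0;m[205:]=0;m[:,:280]=0;m[:,372:]=0
b,l=blobs(m,100);print(b)
```

```text
wrist cam axes in tool
[[ 1.000e+00 -2.000e-04 -2.000e-04]
 [ 2.000e-04  9.589e-01  2.837e-01]
 [ 1.000e-04 -2.837e-01  9.589e-01]]
[[ 2.520e-01  9.677e-01 -4.000e-04]
 [ 9.677e-01 -2.520e-01 -1.400e-03]
 [-1.500e-03 -0.000e+00 -1.000e+00]]
[ 0.0004 -0.0763 -0.1587]
knob tri (array([0.64415929, 0.22181518, 0.26187899]), np.float64(0.0014200508735627616))
red tri (array([ 0.42143048, -0.24060602,  0.10512755]), np.float64(0.0015814318908878482))
knob top plane .262 [[0.64357662 0.22129396 0.262     ]]
red ((420.96026611328125, -240.82196044921875), (15.15347671508789, 76.80899810791016), 79.5058822631836) [ 0.42078476 -0.24072293]
blue ((405.47235107421875, -318.51763916015625), (13.715164184570312, 75.91067504882812), 79.84971618652344) [ 0.40557698 -0.31879956]
[((np.float64(321.59), np.float64(179.99)), (np.int32(280), np.int32(165), np.int32(92), np.int32(31), np.int32(2027)))]
```

Run:
```python
from bench import manip, effector, viewer
from h import *
t=viewer.get_calibration("top")
a=onplane(t,[(366.8,188.4),(280.8,187.4)],.16);print(a, np.degrees(np.arctan2(*(a[1]-a[0])[:2])))
def ori(deg): # tool x heading (deg, world), pointing down
    c,s=np.cos(np.radians(deg)),np.sin(np.radians(deg))
    return R.from_matrix(np.array([[c,s,0],[s,-c,0],[0,0,-1]])).as_quat()
def t_(n,p,d):
    q=manip.solve_ik(p,ori(d)); print(n,d,None if q is None else np.round(q,2))
for d in(-90,90): t_('view',[.633,.1,.42],d)
for d in(0,180,-180): t_('knob',[.644,.222,.236],d)
for d in(80,-100): t_('rack',[.421,-.241,.09],d); t_('rackup',[.421,-.241,.25],d)
for d in(0,180): t_('fin',[.64,-.035,.26],d)
```

```text
[[ 0.64559345 -0.13074911  0.16      ]
 [ 0.64631274  0.08295484  0.16      ]] 0.19284650045841265
view -90 [-0.36  0.35  0.23  1.31 -0.08  1.49 -1.71]
view 90 [-0.1   0.35 -0.13  1.3   0.05  1.49  1.34]
knob 0 [-0.29  0.52 -0.12  1.46  0.07  1.17 -0.42]
knob 180 [ 0.02  0.58 -0.59  1.45  0.33  1.21  2.53]
knob -180 [ 0.02  0.58 -0.59  1.45  0.33  1.21  2.53]
rack 80 [ 0.01  0.42  0.55  2.09 -0.33  0.71  2.17]
rackup 80 [-0.17  0.17  0.71  1.96 -0.13  1.06  2.  ]
rack -100 [-0.27  0.54  0.91  2.1  -0.61  0.79 -0.72]
rackup -100 [-0.24  0.19  0.8   1.96 -0.15  1.06 -1.12]
fin 0 [-0.14  0.43  0.21  1.56 -0.09  1.17  0.09]
fin 180 [-0.79  0.82  1.36  1.58 -0.81  1.41 -2.5 ]
```

The bead at (310,188) gives y≈0.011, which agrees with the knob-based estimate. Next I'll take a wrist view over the lathe, then an oblique one of the rack to find the bead end.

```bash
cat >> h.py <<'E'
def ori(deg,tilt=0):
    c,s=np.cos(np.radians(deg)),np.sin(np.radians(deg))
    r=R.from_matrix(np.array([[c,s,0],[s,-c,0],[0,0,-1]]))
    return (r*R.from_euler('x',tilt,degrees=True)).as_quat()
E
python3 - <<'E'
from bench import manip, effector, viewer
from h import *
p=manip.current_tool_pos()
manip.servo_line([p[0]+.03,p[1]-.03,.36],vel=.25)
manip.move_pose([.633,.09,.42],ori(-90))
c=viewer.get_calibration("wrist"); im=viewer.get_image("wrist")
import pickle; pickle.dump(c,open("c1.pkl","wb"))
cv2.imwrite("pics/c1.png",im[:,:,::-1])
print(manip.current_clock(),manip.current_tool_pos(),manip.current_force())
print(np.round(proj(c,[[.646,-.034,.16],[.646,.01,.16],[.644,.222,.248],[.646,-.094,.16]]),1))
# candidate oblique rack views: camera looking along -y (from +y side)
for tcp,d,tl in [([.42,.0,.28],0,-35),([.42,.0,.25],0,-40),([.42,.02,.25],180,-40),([.42,0.0,.28],0,35)]:
    try:
        q=manip.solve_ik(tcp,ori(d,tl)); r=R.from_quat(ori(d,tl))
        cam=np.array(tcp)+r.apply([0,-.0763,-.1587]); f=r.apply([0,.2837,.9589])
        print(d,tl,None if q is None else np.round(q,2),np.round(cam,3),np.round(f,2))
    except Exception as e: print(e)
E
```

```text
3.3083 [0.63274522 0.09147894 0.41975462] [ 1.29110889 -0.45838677  0.31663532]
[[436.  184.5]
 [396.9 184.3]
 [178.2 201.2]
 [488.8 184.9]]
0 -35 [-0.48  0.16 -0.04  2.01  0.54  1.34 -0.75] [0.42  0.154 0.366] [ 0.   -0.78 -0.62]
0 -40 [-0.53  0.25 -0.04  2.04  0.6   1.33 -0.86] [0.42  0.16  0.323] [ 0.   -0.83 -0.55]
180 -40 [ 0.02  0.25  0.45  2.07 -0.74  1.32 -2.3 ] [ 0.42  -0.14   0.323] [ 0.    0.83 -0.55]
0 35 [-0.02  0.17  0.47  2.03 -0.64  1.33  0.73] [ 0.42  -0.029  0.454] [ 0.    0.32 -0.95]
```

View pics/c1.png

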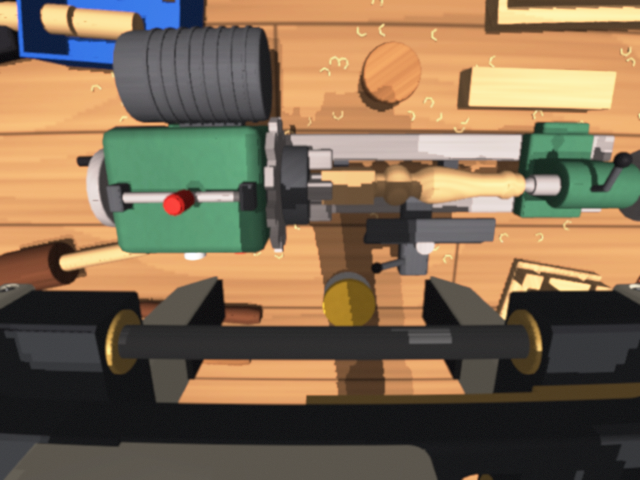

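The wrist view shows the whole lathe: the knob at (178,203), the leg along row 184, and the bead near column 397. I'll measure it from the leg's profile.

Run:
```python
from h import *
im=cv2.imread("pics/c1.png"); cv2.imwrite("pics/c1z.png",cv2.resize(im[110:260,310:540],None,fx=3.4,fy=3.4,interpolation=2))
cv2.imwrite("pics/c1k.png",cv2.resize(im[110:260,80:340],None,fx=3,fy=3,interpolation=2))
```

```text
(no output)
```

View pics/c1z.png

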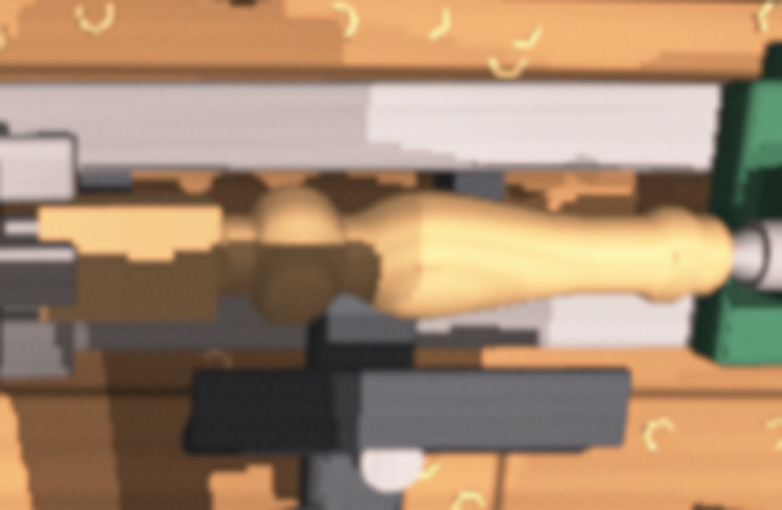

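View pics/c1k.png

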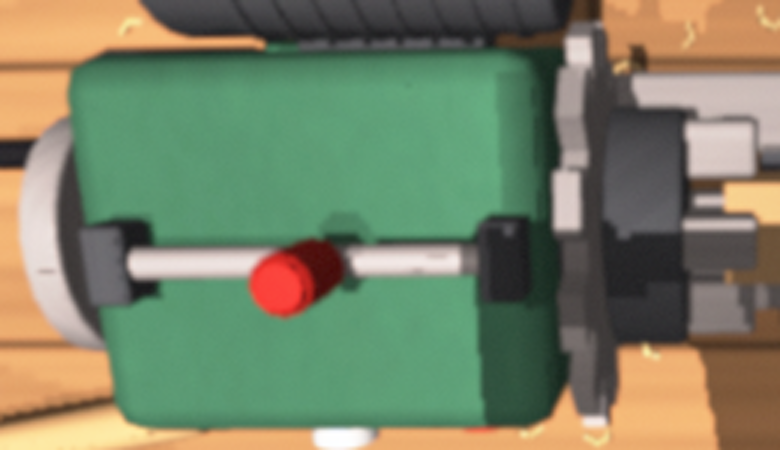

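Run:
```python
from h import *
import pickle; c=pickle.load(open("c1.pkl","rb"))
z=lambda L:[(310+a/3.4-.35,110+b/3.4-.35) for a,b in L]
k=lambda L:[(80+a/3-.33,110+b/3-.33) for a,b in L]
print("bead,vase,tail axis");print(onplane(c,z([(297,256),(420,255.5),(700,255.5)]),.16).round(4))
r=onplane(c,z([(197,370),(630,370),(625,450),(187,452)]),.161);print("rest",r.round(4),r.mean(0))
print("square end y70",onplane(c,z([(220,206)]),.178))
print("knob top",onplane(c,k([(282,289)]),.265))
print("blocks L outer,inner; R inner, outer");print(onplane(c,k([(82,262),(130,262),(487,255),(528,255)]),.231).round(4))
print("headstock right edge",onplane(c,k([(545,120),(570,350)]),.20).round(4))
```

```text
bead,vase,tail axis
[[ 0.6453  0.0098  0.16  ]
 [ 0.6457 -0.0308  0.16  ]
 [ 0.6464 -0.1247  0.16  ]]
rest [[ 0.6069  0.0415  0.161 ]
 [ 0.6075 -0.1056  0.161 ]
 [ 0.5791 -0.1076  0.161 ]
 [ 0.5781  0.0438  0.161 ]] [ 0.59289677 -0.03195286  0.161     ]
square end y70 [[0.66353831 0.03816281 0.178     ]]
knob top [[0.64327292 0.21970792 0.265     ]]
blocks L outer,inner; R inner, outer
[[0.6448 0.2972 0.231 ]
 [0.6448 0.2815 0.231 ]
 [0.6468 0.1678 0.231 ]
 [0.6468 0.155  0.231 ]]
headstock right edge [[0.686  0.153  0.2   ]
 [0.6079 0.1477 0.2   ]]
```

Several features agree on the lathe origin at about (0.6456, −0.033) with yaw of about +0.4°, and the lock joint at about 0.0085. Now for the knob.

Run:
```python
from bench import manip, effector, viewer
from h import *
O=np.array([.6456,-.0332]);yaw=np.radians(.4)
L=lambda x,y:O+[x*np.cos(yaw)-y*np.sin(yaw),x*np.sin(yaw)+y*np.cos(yaw)]
k=L(0,.2535);e=L(0,.262-.0345)
manip.move_pose([*k,.33],ori(.4))
manip.servo_line([*k,.235],vel=.2)
print(manip.current_force(),manip.current_clock())
effector.close(f_grip=15)
print("gap",manip.current_finger_gap(),manip.current_force(),manip.current_tool_pos())
manip.servo_line([*e,.235],vel=.06)
print(manip.current_tool_pos(),e,manip.current_force(),manip.current_finger_gap(),manip.current_clock())
```

```text
[-0.01570644 -0.28822343  0.37577674] 5.125
gap 0.01843843385764368 [-2.54561477 -1.21828558  1.08256869] [0.6434041  0.22028719 0.23488734]
[0.64362802 0.19501419 0.23491321] [0.64401176 0.19429446] [-0.87695846  4.21160345 -0.80526648] 0.01857851846565793 6.8417
```

Run:
```python
from bench import manip, effector, viewer
from h import *
p=manip.current_tool_pos()
for dy in (.002,.004):
    manip.servo_line([p[0],p[1]-dy,.235],vel=.03)
    print(manip.current_tool_pos(),manip.current_force())
effector.open_jaws()
q=manip.current_tool_pos()
manip.servo_line([q[0],q[1],.36],vel=.25)
c=viewer.get_calibration("top"); im=viewer.get_image("top"); cv2.imwrite("pics/d_top.png",im[:,:,::-1])
s=viewer.get_image("scene"); cv2.imwrite("pics/d_sc.png",s[:,:,::-1])
for n,i in(("top",im),("scene",s)): 
    cc=viewer.get_calibration(n); print(n,blobs(mask(i,'red'))[0]); print(proj(cc,[[.644,.195,.262]]))
manip.move_pose([.42,.0,.28],ori(0,-35))
c=viewer.get_calibration("wrist"); im=viewer.get_image("wrist")
import pickle; pickle.dump(c,open("c2.pkl","wb")); cv2.imwrite("pics/d_w.png",im[:,:,::-1])
print(manip.current_clock())
```

```text
[0.64365753 0.19503903 0.23497261] [ 0.79349845  6.89775034 -1.55505588]
[0.64366396 0.1949615  0.2350087 ] [ 1.47124493 10.30683449 -3.69761094]
top [((np.float64(408.77), np.float64(280.36)), (np.int32(404), np.int32(265), np.int32(10), np.int32(31), np.int32(177)))]
[[229.60062275 177.77375367]]
scene [((np.float64(222.3), np.float64(292.04)), (np.int32(213), np.int32(283), np.int32(20), np.int32(19), np.int32(138)))]
[[410.44228027 201.11937846]]
10.525
```

View pics/d_w.png

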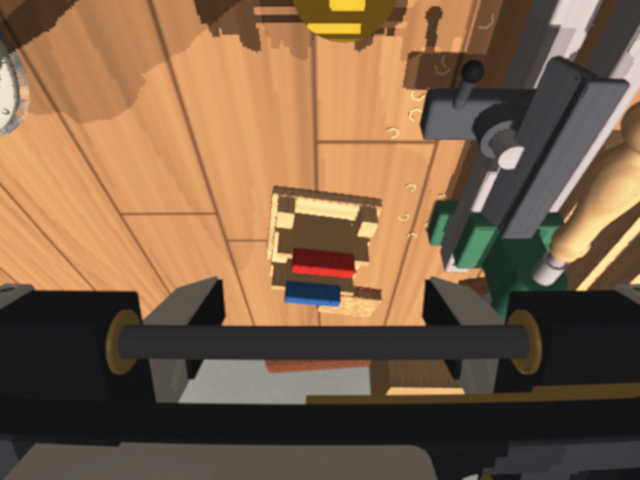

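View pics/d_sc.png

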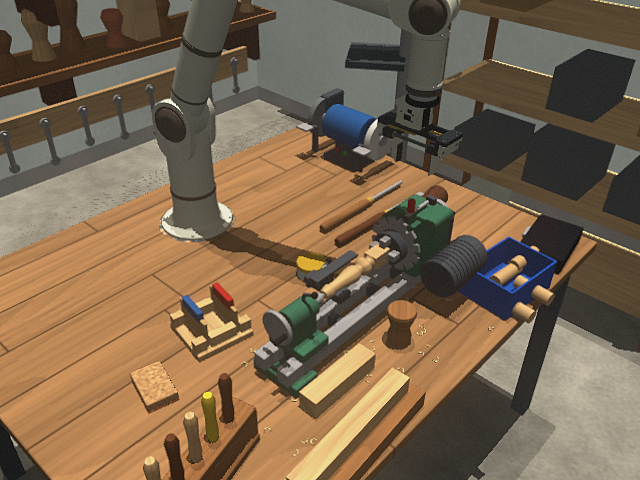

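The force rose to 10 N with the position stuck at the end stop, and the knob appears at (411,202) in the scene view, where I predicted it. So the lock is home. Next I'll zoom in on the rack.

Run:
```python
import cv2,numpy as np
im=cv2.imread("pics/d_w.png")[180:320,250:400]; im=np.clip(im*1.8,0,255).astype('uint8')
cv2.imwrite("pics/d_wz.png",cv2.resize(im,None,fx=4.2,fy=4.2,interpolation=2))
```

```text
(no output)
```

View pics/d_wz.png

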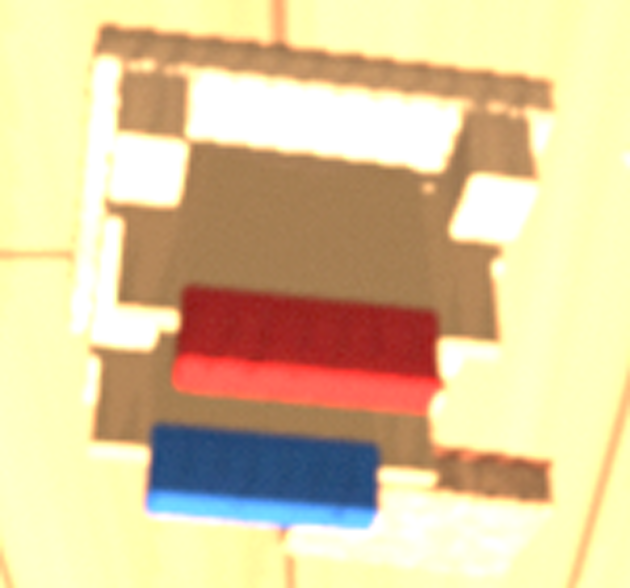

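Run:
```python
import cv2,numpy as np,pickle
from h import *
c=pickle.load(open("c2.pkl","rb"))
a=np.radians(169.5);d=np.array([np.cos(a),np.sin(a)])
m=np.array([.421,-.2405])
for z in(.018,.028,.078):
    print(z,[(s,tuple(proj(c,[[*(m+d*s+np.array([0,0.004])),z]])[0].round(1))) for s in(-.06,-.044,-.026,0,.026,.044,.06)])
im=cv2.imread("pics/d_w.png")[195:285,265:385].astype(float); im=np.clip((im-15)*3.0,0,255).astype('uint8')
print(cv2.imread("pics/d_w.png")[205:265:3,320])
cv2.imwrite("pics/d_wy.png",cv2.resize(im,None,fx=6,fy=6,interpolation=2))
```

```text
0.018 [(-0.06, (np.float64(364.6), np.float64(220.1))), (-0.044, (np.float64(353.6), np.float64(218.8))), (-0.026, (np.float64(341.1), np.float64(217.3))), (0, (np.float64(322.8), np.float64(215.0))), (0.026, (np.float64(304.2), np.float64(212.7))), (0.044, (np.float64(291.2), np.float64(211.1))), (0.06, (np.float64(279.5), np.float64(209.7)))]
0.028 [(-0.06, (np.float64(365.1), np.float64(225.6))), (-0.044, (np.float64(354.0), np.float64(224.2))), (-0.026, (np.float64(341.3), np.float64(222.7))), (0, (np.float64(322.8), np.float64(220.5))), (0.026, (np.float64(304.0), np.float64(218.2))), (0.044, (np.float64(290.8), np.float64(216.6))), (0.06, (np.float64(279.0), np.float64(215.2)))]
0.078 [(-0.06, (np.float64(367.8), np.float64(254.7))), (-0.044, (np.float64(356.0), np.float64(253.5))), (-0.026, (np.float64(342.5), np.float64(252.0))), (0, (np.float64(322.8), np.float64(249.8))), (0.026, (np.float64(302.8), np.float64(247.7))), (0.044, (np.float64(288.7), np.float64(246.1))), (0.06, (np.float64(276.2), np.float64(244.7)))]
[[171 238 253]
 [155 224 252]
 [151 221 251]
 [156 228 252]
 [ 52  76  98]
 [ 48  71  93]
 [ 46  70  92]
 [ 47  70  93]
 [ 46  70  91]
 [ 46  70  92]
 [ 48  71  93]
 [ 48  71  92]
 [ 45  70  92]
 [ 48  71  92]
 [ 48  71  93]
 [ 30  47  83]
 [ 17  18  84]
 [ 20  21  87]
 [ 21  22  89]
 [ 21  22  90]]
```

View pics/d_wy.png

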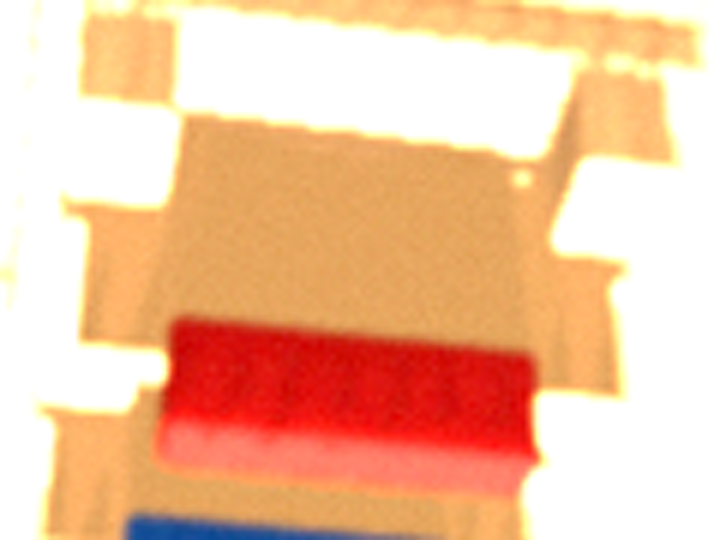

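A spot of light shows at (352,224.7). A notch at s=−44 mm on the board's lower edge should appear at (354,224), so the bead notch looks to be at the +x end. That means gripping with the jaw heading at about −100° and turning +100°. I'll measure from above before gripping.

Run:
```python
from bench import manip, effector, viewer
from h import *
import pickle
manip.move_pose([.421,-.2407,.31],ori(-100.4))
c=viewer.get_calibration("wrist"); im=viewer.get_image("wrist"); pickle.dump(c,open("c3.pkl","wb")); cv2.imwrite("pics/e_w.png",im[:,:,::-1])
print(manip.current_clock(),manip.current_q().round(2))
for col in('red','blue'):
    b,l=blobs(mask(im,col),200)
    for i,(ce,st) in enumerate(b):
        pts=np.argwhere(l==l[int(ce[1]),int(ce[0])])[:,::-1]
        if len(pts)>20000: continue
        P=onplane(c,pts,.108)[:,:2]*1000
        print(col,ce,st[4],cv2.minAreaRect(P.astype(np.float32)))
print(proj(c,[[.421,-.2407,.108]]))
```

```text
11.5667 [ 0.01  0.09  0.48  1.87 -0.05  1.19 -1.24]
red (np.float64(326.45), np.float64(171.65)) 208 ((453.88726806640625, -248.0064697265625), (13.345077514648438, 15.161829948425293), 80.07929229736328)
[[324.58103539 206.77073915]]
```

View pics/e_w.png

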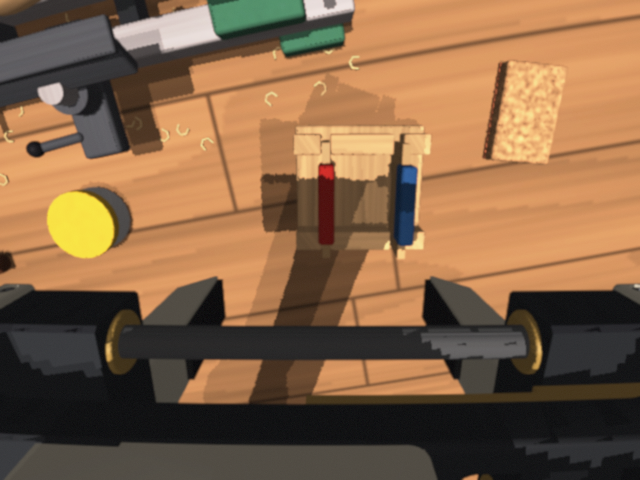

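Run:
```python
from h import *
import pickle
c=pickle.load(open("c3.pkl","rb")); im=cv2.imread("pics/e_w.png")
cv2.imwrite("pics/e_z.png",cv2.resize(im[150:260,280:440],None,fx=5,fy=5,interpolation=2))
h=cv2.cvtColor(im,cv2.COLOR_BGR2HSV).astype(int)
for col,m in(('red',((h[...,0]<6)|(h[...,0]>174))&(h[...,1]>150)&(h[...,2]>50)),('blue',(h[...,0]>100)&(h[...,0]<125)&(h[...,1]>150)&(h[...,2]>50))):
    b,l=blobs(m.astype(np.uint8),300)
    for ce,st in b:
        pts=np.argwhere(l==l[int(ce[1]),int(ce[0])])[:,::-1]
        print(col,ce,st,cv2.minAreaRect((onplane(c,pts,.108)[:,:2]*1000).astype(np.float32)))
```

```text
red (np.float64(325.97), np.float64(203.88)) (np.int32(319), np.int32(164), np.int32(15), np.int32(81), np.int32(1176)) ((422.3278503417969, -242.15565490722656), (14.012995719909668, 79.3509750366211), 80.0915298461914)
blue (np.float64(405.83), np.float64(204.48)) (np.int32(397), np.int32(166), np.int32(19), np.int32(79), np.int32(1101)) ((407.61968994140625, -318.8756408691406), (15.676898956298828, 77.79573059082031), 81.06207275390625)
```

View pics/e_z.png

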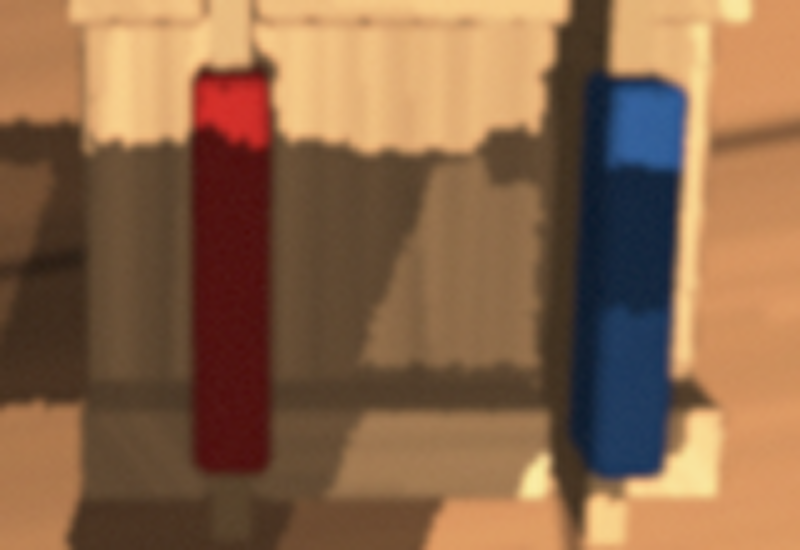

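```bash
python3 - <<'E'
from bench import manip, effector, viewer
from h import *
x,y=.4218,-.2418
o=ori(-100)
manip.servo_line([x,y,.15],ori=o,vel=.2)
manip.servo_line([x,y,.076],vel=.1)
print(manip.current_force())
effector.close(f_grip=30)
print("gap",manip.current_finger_gap(),manip.current_force(),manip.current_tool_pos())
p=manip.current_tool_pos()
manip.servo_line([p[0],p[1],.15],vel=.1)
manip.servo_line([p[0],p[1],.36],vel=.25)
print(manip.current_tool_pos(),manip.current_force(),manip.current_finger_gap(),manip.current_clock())
for n in("scene","top"): cv2.imwrite(f"pics/f_{n}.png",viewer.get_image(n)[:,:,::-1])
c=viewer.get_calibration("scene"); print(proj(c,[[.422,-.242,.31]]))
E
python3 -c "
import cv2
cv2.imwrite('pics/f_z.png',cv2.resize(cv2.imread('pics/f_scene.png')[160:280,150:290],None,fx=5,fy=5,interpolation=2))"
```

```text
[-0.41989238 -0.2572586   0.39628977]
gap 0.015407461209222597 [-0.24817467 -0.62325984  0.20181624] [ 0.42178924 -0.24180558  0.07599091]
[ 0.42098515 -0.24134709  0.35840315] [ 0.20835086  0.761253   -1.62436709] 0.01593029541613498 16.45
[[214.17573124 221.68941896]]
```

View pics/f_z.png

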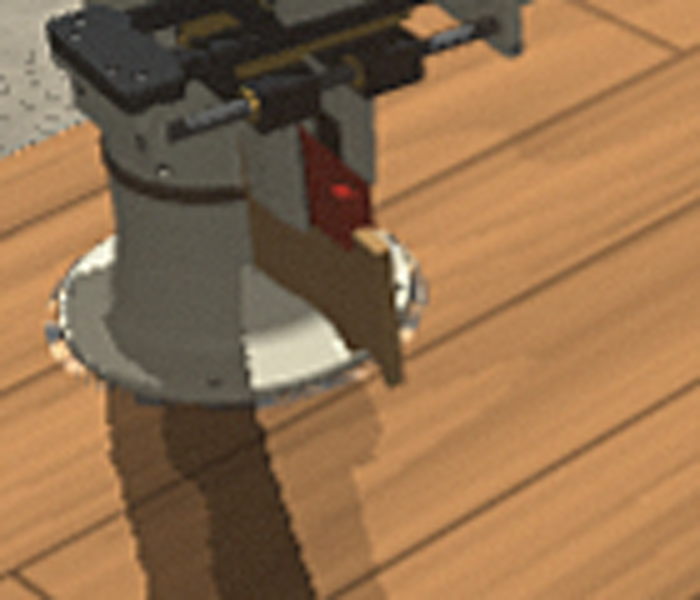

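The board looks nearly edge-on here, so the notch can't be made out. I'll carry it high over the lathe and turn it so the scene camera sees its face.

```bash
python3 - <<'E'
from bench import manip, effector, viewer
from h import *
manip.servo_line([.50,-.16,.40],vel=.25)
manip.move_pose([.6456,-.0332,.40],ori(.4))
manip.sleep(.2)
print(manip.current_tool_pos(),manip.current_finger_gap(),manip.current_clock(),manip.current_q().round(2))
for n in("scene","top"): cv2.imwrite(f"pics/g_{n}.png",viewer.get_image(n)[:,:,::-1])
c=viewer.get_calibration("scene"); print(proj(c,[[.6456,-.0332,.34],[.645,.0108,.342],[.645,-.0772,.342]]))
E
python3 -c "
import cv2
cv2.imwrite('pics/g_z.png',cv2.resize(cv2.imread('pics/g_scene.png')[120:260,300:460],None,fx=4.2,fy=4.2,interpolation=2))"
```

```text
[ 0.64534143 -0.03388761  0.40030433] 0.015603235836727517 18.725 [-0.11  0.36  0.17  1.33 -0.06  1.45  0.06]
[[352.88281341 211.18364634]
 [365.45290415 202.56383691]
 [339.47792039 218.3630274 ]]
```

View pics/g_z.png

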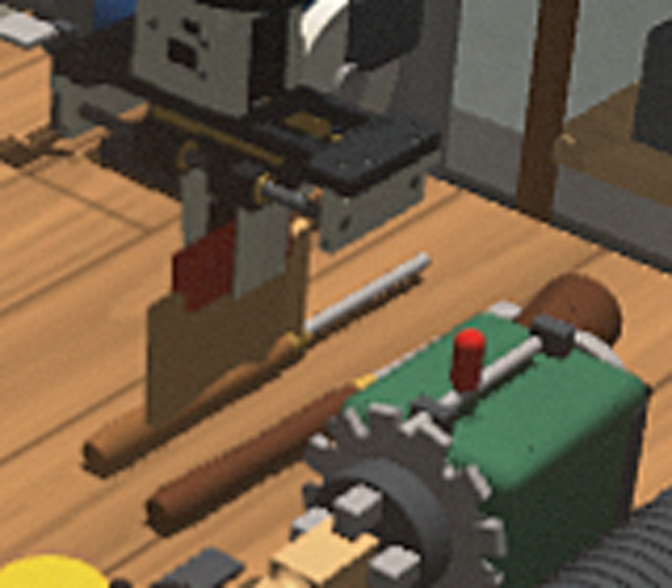

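Run:
```python
import cv2,numpy as np
im=cv2.imread('pics/g_scene.png')[175:225,328:380].astype(float)
cv2.imwrite('pics/g_y.png',cv2.resize(np.clip(im*1.6,0,255).astype('uint8'),None,fx=11,fy=11,interpolation=cv2.INTER_NEAREST))
```

```text
(no output)
```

View pics/g_y.png

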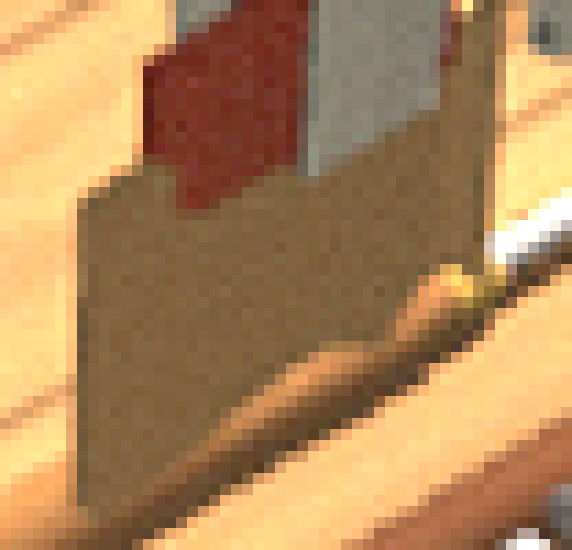

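Run:
```python
from bench import manip, effector, viewer
from h import *
c=viewer.get_calibration("scene")
prof=[(-60,0),(0,8),(26,0),(44,10),(60,0)]
T=np.array([.6456,-.0332,.342])
for s in(1,-1): print(s,[tuple(((proj(c,[T+[0,s*a/1000,b/1000]])[0]-[328,175])*11+5).round(0)) for a,b in prof])
```

```text
1 [(np.float64(79.0), np.float64(516.0)), (np.float64(281.0), np.float64(361.0)), (np.float64(363.0), np.float64(344.0)), (np.float64(422.0), np.float64(267.0)), (np.float64(469.0), np.float64(279.0))]
-1 [(np.float64(469.0), np.float64(279.0)), (np.float64(281.0), np.float64(361.0)), (np.float64(194.0), np.float64(447.0)), (np.float64(135.0), np.float64(440.0)), (np.float64(79.0), np.float64(516.0))]
```

The lower edge matches the bead end at +y: the vase arch near (320,350), the neck at (375,345) and the notch at (430,270). That confirms the orientation. Descending in stages.

Run:
```python
from bench import manip, effector, viewer
from h import *
manip.servo_line([.6456,-.0332,.275],ori=ori(.4),vel=.12)
manip.sleep(.2)
print(manip.current_tool_pos(),manip.current_force(),manip.current_clock())
manip.servo_line([.6456,-.0332,.242],ori=ori(.4),vel=.04)
manip.sleep(.4)
tp=manip.current_tool_pos()
print(tp,R.from_quat(manip.current_tcp_rot()).as_matrix().round(3),manip.current_force(),manip.current_finger_gap(),manip.current_clock())
for n in("scene","top","wrist"): cv2.imwrite(f"pics/i_{n}.png",viewer.get_image(n)[:,:,::-1])
c=viewer.get_calibration("scene")
T=np.array([tp[0]+.004,tp[1],tp[2]-.058])
for n,a,b in(("bl",-.06,0),("tl",-.06,.07),("tr",.06,.07),("br",.06,0),("bat_l",-.04,.09)): print(n,proj(c,[T+[0.004 if n=="bat_l" else 0,a,b]])[0].round(1))
print("leg bead top",proj(c,[[.6453,.0108,.183]]),"vase top",proj(c,[[.6456,-.0332,.181]]))
im=cv2.imread("pics/i_scene.png")[200:290,290:410]
cv2.imwrite('pics/i_z.png',cv2.resize(im,None,fx=6,fy=6,interpolation=cv2.INTER_NEAREST))
```

```text
[ 0.64601649 -0.0332597   0.27582546] [ 0.68397947  0.17368557 -1.36292514] 20.2167
[ 0.64566538 -0.03319934  0.2421244 ] [[ 1.     0.007  0.   ]
 [ 0.007 -1.     0.   ]
 [ 0.    -0.    -1.   ]] [-0.36279598 -0.2128299  -1.19630627] 0.01567904615935106 21.5917
bl [334.3 279.7]
tl [335.1 255.2]
tr [369.3 232.7]
br [367.6 256.7]
bat_l [342.7 244.7]
leg bead top [[361.91833543 259.22974429]] vase top [[349.99806919 268.22399798]]
```

View pics/i_z.png

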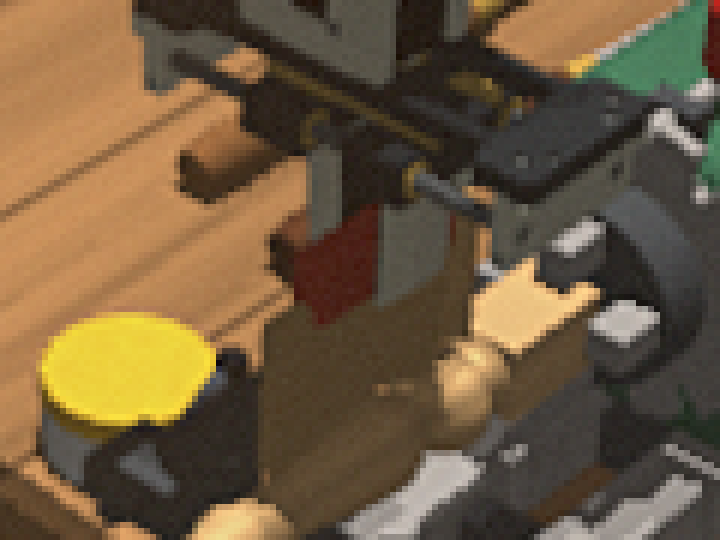

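View pics/i_wrist.png

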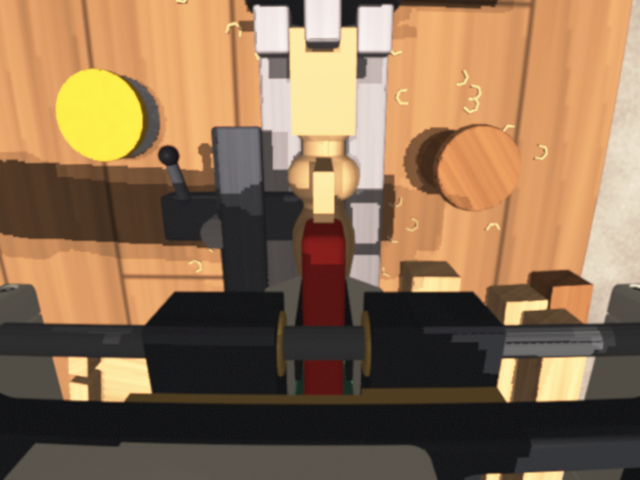

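Run:
```python
from bench import manip, viewer
from h import *
c=viewer.get_calibration("wrist"); tp=manip.current_tool_pos()
im=cv2.imread("pics/i_wrist.png")[110:290,260:390]
cv2.imwrite('pics/i_wz.png',cv2.resize(im,None,fx=4.4,fy=3.3*4/3,interpolation=cv2.INTER_NEAREST))
z0=tp[2]-.058
print("board end top/bottom",proj(c,[[tp[0],tp[1]+.06,z0+.07],[tp[0],tp[1]+.06,z0]]).round(1),"batten end",proj(c,[[tp[0],tp[1]+.04,z0+.09]]).round(1))
print("bead",proj(c,[[.6453,.0108,.16],[.6453-.023,.0108,.16],[.6453+.023,.0108,.16]]).round(1),"sq end top",proj(c,[[.645,.0368,.178]]).round(1))
print("jaw end of square y115",proj(c,[[.645,.0818,.178]]))
```

```text
board end top/bottom [[323.2 170.1]
 [323.3 155.7]] batten end [[322.8 234.3]]
bead [[322.6 178.1]
 [286.5 177.9]
 [358.7 178.4]] sq end top [[322.3 137.1]]
jaw end of square y115 [[322.79251924  52.5175642 ]]
```

View pics/i_wz.png

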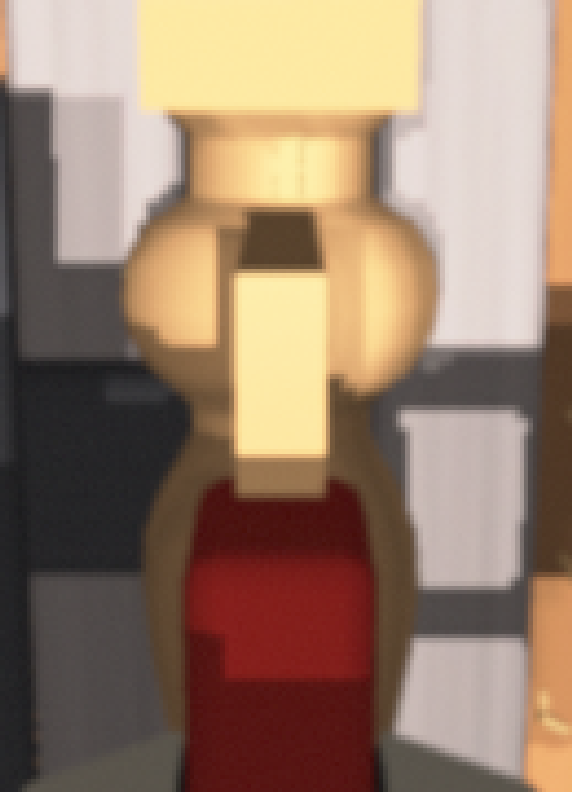

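Run:
```python
from bench import manip, viewer
from h import *
c=viewer.get_calibration("scene")
T=np.array([.6453,-.0339,.4003-.058])
for n,x,a,b in(("bl",.004,-.06,0),("tl",.004,-.06,.07),("tl far",-.004,-.06,.07),("tr",.004,.06,.07),("bat_bl",.008,-.04,.06),("bat_tl",.008,-.04,.09),("neck",.004,.026,0)): 
    p=proj(c,[T+[x,a,b]])[0]; print(n,p.round(1),((p-[328,175])*11+5).round(0))
print("knob",proj(c,[[.6437,.195,.2475]]))
im=cv2.imread("pics/g_scene.png")[:,:,::-1].copy(); print(blobs(mask(im,'red'),8)[0])
h=cv2.cvtColor(im,cv2.COLOR_RGB2HSV).astype(int)
m=((h[...,0]<6)|(h[...,0]>174))&(h[...,1]>150)&(h[...,2]>60); print(blobs(m.astype(np.uint8),20)[0])
```

```text
bl [335.8 222.2] [ 91. 524.]
tl [336.7 194. ] [101. 214.]
tl far [333.8 192.6] [ 69. 199.]
tr [373.2 173.2] [502. -15.]
bat_bl [344.4 195.2] [185. 227.]
bat_tl [344.9 182.7] [191.  90.]
neck [361.6 206.4] [375. 351.]
knob [[409.77847836 206.01021867]]
[((np.float64(411.36), np.float64(200.57)), (np.int32(408), np.int32(198), np.int32(7), np.int32(6), np.int32(28)))]
[((np.float64(348.36), np.float64(180.94)), (np.int32(341), np.int32(175), np.int32(15), np.int32(13), np.int32(67))), ((np.float64(410.81), np.float64(204.63)), (np.int32(407), np.int32(198), np.int32(8), np.int32(15), np.int32(81)))]
```

The wrist view shows the board centred over the leg across its width (323.9 against 323.8 px). Along the leg it sits about 2 mm too far toward −y: the bead is at row 176.6 and the board end at 170.9. The scene view agrees with the height to within its common offset of about 1.3 px. I'll shift y by +1.7 mm, lower to an 8 mm gap and check again.

Run:
```python
from bench import manip, effector, viewer
from h import *
manip.servo_line([.6456,-.0315,.2395],ori=ori(.4),vel=.03)
manip.sleep(1.0)
tp=manip.current_tool_pos(); c=viewer.get_calibration("wrist")
print(tp,manip.current_force(),manip.current_finger_gap(),manip.current_clock(),np.abs(manip.current_joint_velocities()).max())
im=viewer.get_image("wrist");cv2.imwrite("pics/j_w.png",im[:,:,::-1])
cv2.imwrite('pics/j_wz.png',cv2.resize(im[110:290,260:390,::-1],None,fx=4.4,fy=4.4,interpolation=cv2.INTER_NEAREST))
for n in("scene","top"): cv2.imwrite(f"pics/j_{n}.png",viewer.get_image(n)[:,:,::-1])
```

```text
[ 0.64559444 -0.03150063  0.23950574] [ 0.21542623 -0.3988922  -1.32927883] 0.015942409348406232 22.9917 0.0013017018146739457
```

View pics/j_wz.png

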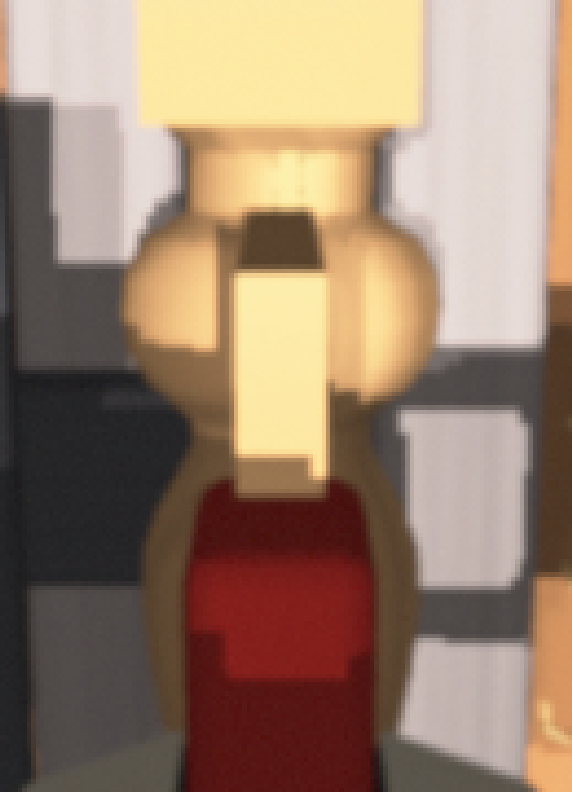

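View pics/j_scene.png

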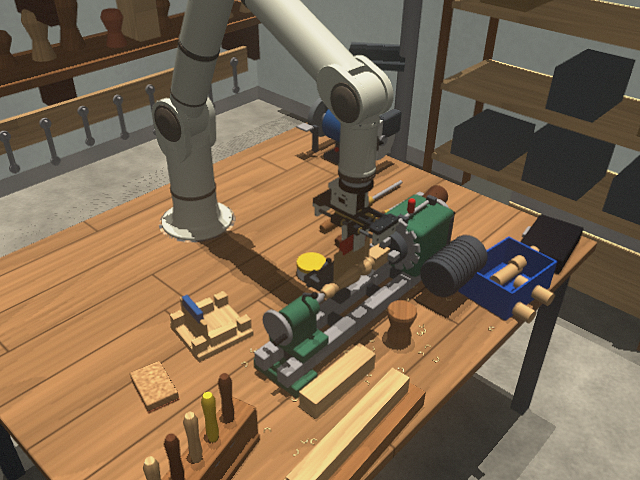

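Run:
```python
from bench import manip, viewer
from h import *
c=viewer.get_calibration("wrist"); tp=manip.current_tool_pos()
f=lambda u,v,z:onplane(c,[(260+u/4.4-.4,110+v/4.4-.4)],z)[0].round(4)
a=f(281,269,.2515); b=f(280,305,.16); s=f(279,126,.178)
print("board end",a,"-> template y0",a[1]-.06,"; batten end", f(281,480,.2715), "->",f(281,480,.2715)[1]-.04)
print("bead",b,"-> origin",b[1]-.044,"; square end",s,"-> origin",s[1]-.07)
```

```text
board end [0.6457 0.0282 0.2515] -> template y0 -0.031799999999999995 ; batten end [0.6458 0.0141 0.2715] -> -0.0259
bead [0.6457 0.0123 0.16  ] -> origin -0.0317 ; square end [0.6454 0.038  0.178 ] -> origin -0.03200000000000001
```

Run:
```python
from bench import manip
print(manip.current_clock(),manip.current_force()); manip.hand_in(); print("done")
```

```text
23.1417 [ 0.20599353  0.02408906 -0.52732784]
the job is handed in; nothing more can be done
done
```

I slid the spindle lock home, then lifted the red-batten template out of its rack. The job was handed in at 23.1 s with the template held still over the leg; no verdict was reported.

- **Lock:** the knob ran onto its end stop. Pushing on raised the force to 10 N with no further movement, and the knob appears in the scene picture where I predicted it.
- **Template direction:** with the template held over the lathe, the scene view confirmed that its bead notch is at the headstock end.
- **Position along and across the leg:** the last wrist view puts the template's origin at y −0.0318, against −0.0317 to −0.0320 for the leg. Across the leg, the board and leg agree to within about 0.5 mm. The board also looked in line with the leg, and the tool pointed straight down.
- **Gap:** about 8.5 mm. This comes from the gripper height and the grasp offset, not from a direct view of the gap. The scene view agreed only after allowing for a shift of about 1.3 px, which the knob also shows.
- **Contact and bystanders:** the force readings showed no sign of contact while placing the template. The bystanders visible in the last scene picture looked where they were; I did not measure them.

One reading disagreed: the batten's end gave y −0.026. I think I measured the lower edge of its end face as the top edge, so I left that reading out.

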